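# Log a replacement capacitor at the code reader

### The arm

A 6-joint arm with a two-finger parallel gripper is mounted at the origin on a cart in front of the work surface, level with it; the furniture and walls round the work are solid. World frame = base frame: x ahead of the robot, y to its left, z up, the work surface at z = 0. Lengths are in m, angles in rad, forces in N, time in s.
With the tool pointing down it reaches from about 0.425 to 0.95 m from the base axis. Payload 3.5 kg.
Tool frame: the origin (TCP) lies between the finger pads; the fingertips stand 22 mm ahead of it and the grasp point (between the pads) lies 3 mm ahead of it (ctrl.nose_length is the z of the fingertips in the tool frame, in m); z points along the fingers, y is the line along which they close (so a half turn about z gives the same grasp; the last joint's range is limited). The gripper opens to 85 mm and grips with 20 to 120 N. Pads are 22 mm wide; open, the fingers measure 114 mm over their backs; the gripper's body (76 mm by 85 mm) begins 54 mm behind the grasp point. The pads swing forward as they close: fully open they stand 13 mm farther back than shut.
Start: joints at [1.093, 0.286, 1.577, -0, 1.279, -0.15], TCP at [0.217, 0.639, 0.253] pointing down, gripper open.
Joint ranges: [-2.77, 2.77], [-0.9, 2.22], [0.21, 2.48], [-1.53, 4.67], [0.24, 2.81], [-2.84, 2.84]. Speed limits (rad/s): [2.79, 2.79, 3.14, 3.14, 3.14, 3.14].

### API

Orientations are given as a unit quaternion [x, y, z, w].
In Python, from plant import ctrl gives the robot as it stands. The module is installed in compiled form; this text tells all that it offers.
- The arm moves only by the tool send_rows, never from a script. Its argument "rows" is text: rows parted by semicolons, each of 7 numbers parted by spaces: the turn, a rotation vector about the tool's x, y, z in parts of the range, where 1.0 means 180 degrees, then the shift along the tool's x, y, z in fractions of the full range, 1 being 600 mm, then the opening, from -1 (shut) to 1 (fully open). A call has 1 to 8 rows; each row is the pose to reach, as a shift and turn from the pose commanded when the call began, along the tool's axes at that moment; what a row does not reach only later rows make up. A row lasts 1/8 s, in which the tool goes at most 62.5 mm and 10.7 degrees, less where a joint would pass 70% of its speed; a pose out of reach is approached as far as the arm can. A call with a gripper value outside its range is refused whole. The fingers move at their own pace and stop on an object; "grip_force" is the grip in N (left out, the last holds). Time passes only in rows, so rows that repeat a pose let the fingers close. It gives the time, the measured TCP pose, the force, the opening and the grip force at its end, in the units of the state.
- ctrl.get_state(): the state, without advancing time (a new reading comes with each control period).
- ctrl.read_camera(name): name is "side" or "top"; returns a dict with "color" (480x640x3 uint8, red, green, blue), "fx", "fy", "cx", "cy" (pixels), "extrinsics" (4x4, takes a point from world to camera coordinates). Camera axes: x right, y down, z forward; pixel columns grow to the right and rows downward; lengths in m; the calibration is good to about 2 mm. A picture is of the moment at which its call begins. There is no depth.
- ctrl.sign_off(): hands the job in; it is judged then, once.
Trained networks look in a picture, given as the dict that the camera call returned (one of the last four; its "shot" number tells which), for a name from the list of things; names that differ only in an ending like _2 or _b are one class to them, and where a whole thing is asked for, a point or a joint stands for the part that bears it (a point fixed in the world has none). Each returns a list of dicts, best first, with "p" (0 to 1); they miss things now and then, are a little off and sometimes report something else, mostly with a low value. They report only what shows in the picture. A call takes as long as a camera call.
- ctrl.look_for(picture, target): "position" ([x, y, z] in m, in the coordinates of the camera as it stood for that picture, good to about 4 mm: the middle of the surface that is visible of it).
The state is a dict: "time": time; "qpos": joint angles; "dq": joint speeds; "joint_efforts": joint torques, N m; "eef_pos": TCP position; "tcp_rot": TCP orientation; "contact_force": force on the tool from outside, world axes, zero at the start; "wrist_torque": the same for the moment, N m; "opening": opening from 0.0 (shut) to 1.0 (fully open); "finger_force": force on a finger pad.
Only numpy, scipy, OpenCV 4.12 (cv2) and the standard library are available. Lean on these libraries where they do the work, as an engineer would, in place of code of your own. Each camera call takes 0.05 s, during which the arm holds its last target. There are 200 camera calls.

### The job

Have the blue capacitor read at the code-reading station: swing the red-knobbed clamp lever open, stand the blue capacitor upright on the station's plate against the V-block with the code on its white band facing the reader's window squarely, and swing the lever fully closed again so that the plunger clamps it there. Then press the green button all the way down to take the reading and let go, leaving the capacitor clamped. Do not knock over or push aside the black capacitor or the two bottles.

Things in the scene. Friction and masses are not known exactly. Their poses are not given: they have to be found in the camera images.
- blue_capacitor: The can to be read: blue sleeve, 50 mm diameter, 80 mm tall (terminals to 85), 0.11 to 0.24 kg, upright. A white band 19 mm wide runs up one side and folds over the top rim; the square code is in it, 45 mm up. On top, the terminal with the black washer is on the band's side, the red one farther off. Origin: centre of underside; z up; +x points out through the middle of band and code.
- black_capacitor: Bystander: a can of the same size and make with a black sleeve and its own white band. Origin: centre of its underside.
- solvent_bottle: Bystander: white dispensing bottle with red spout, 48 mm diameter, 134 mm tall. Origin: centre of its underside.
- glue_bottle: Bystander: green glue bottle with red spout, 42 mm diameter, 106 mm tall. Origin: centre of its underside.
- station: Code-reading station, fixed to the bench: dark plate, top 10 mm above the bench, x -85 to +120, y -95 to +78 mm in its frame. Origin: on the bench under the place of the clamped can's axis; z up; +x from there to the reader, a black box 54 mm wide, x +76 to +118 mm, top 84 mm above the bench.
- nest (a point): The point on the plate, 10 mm above the bench (station x 0, y 0), where the centre of the can's underside belongs.
- v_block (a point): Middle of the top of the aluminium V-block that locates the can, on the station's +y side (x -32 to +32, y +7 to +52 mm), 40 mm above the bench. Its upright 90 degree V opens to -y; a can pushed home in it has its axis on the nest point, so lower it a few mm short of the V, towards -y.
- plunger_tip (a point): Centre of the face of the plunger's rubber tip, 20 mm across, 31 mm above the bench; moves along the station's y. Face at y -22 mm with the lever closed and no can (no can fits), at y -40 mm with the lever open: 15 mm free before a seated can. Its guide is 42 mm high. Sprung: the closed lever presses the can into the V with 7 N, even if set down 8 mm short.
- reader_window (a point): Centre of the reader's dark red window, 75 mm from the nest along the station's +x, 57 mm above the bench. The code must look at it.
- clamp_lever (a joint): Angle of the clamp's level cam lever, rad: 0 = fully closed (points to the station's -x, plunger out), 1.45 = fully open (points to -y, plunger back). Upright pivot at station x 0, y -80 mm; counter-clockwise from above opens it. Stays where left: friction about 3 N at the knob, up to 6 N while it squeezes the tip.
- clamp_knob (a point): Middle of the lever's round upright red knob, 64 mm from the pivot, 20 mm diameter, 47 to 83 mm above the bench (this point at 65 mm). The steel lever below is 12 mm wide, its top 44 mm above the bench. The knob may be pinched from above or pushed.
- read_button (a joint): Travel of the green read button, m: 0 = up, 0.005 = all the way down; sprung back, fully down takes 5 N.
- read_button_top (a point): Centre of the top of the green button (24 mm diameter, top 48 mm above the bench when up) on its grey box, at x -58, y +52 mm of the station's frame; press straight down.
- tower (a point): Obstacle that never moves: the upper front edge, at its middle, of a black loudspeaker tower, 232 mm tall, 190 mm wide along y and 187 mm deep behind this edge. The row of cans and bottles stands in front of it and of the vice.
- vice (a point): Obstacle that never moves: the middle of the top of a blue bench vice, 78 mm tall, within 45 mm of this point to the front, back and left, and 75 mm to the right.

How it is judged:
By the outcome, as a careful person would: the job done as asked, in the order asked, and still so for the second after the job is handed in, with the robot touching nothing.
It also fails if it takes over 72 s, if anything falls off the work surface, if the arm or the gripper's body presses on something with over 40 N, if the wrist force passes 120 N, or if a joint passes its speed limit or range.

## Working session

There is one attempt and no reset: what is moved stays moved. The work goes in short steps, Python scripts to look and compute and a tool call to move; the robot and the scene stay as the last step left them, time stands still between calls to the robot, and variables do not carry over. Pictures are saved under pics/ and viewed, at most 10 in all, crops included, and the job is handed in when it is done.

Besides the shell and the picture viewer there is one more tool, called after "Call:" as name(argument=value, ...) on one line, values as JSON. send_rows: Moves the arm, as the interface text tells. Its arguments: {"type":"object","properties":{"rows":{"type":"string"},"grip_force":{"type":"number"}},"required":["rows"]}

```bash
mkdir -p pics; cat > h.py <<'E'
import numpy as np, cv2
from plant import ctrl
from scipy.spatial.transform import Rotation as R
def cam(n,save=None):
    p=ctrl.read_camera(n)
    if save: cv2.imwrite('pics/'+save,p['color'][:,:,::-1])
    return p
def c2w(p,x):
    E=np.array(p['extrinsics']); return E[:3,:3].T@(np.array(x)-E[:3,3])
def proj(p,X):
    E=np.array(p['extrinsics']); c=E[:3,:3]@np.array(X)+E[:3,3]
    return np.array([p['fx']*c[0]/c[2]+p['cx'],p['fy']*c[1]/c[2]+p['cy']])
def unproj(p,uv,z):
    E=np.array(p['extrinsics']); d=E[:3,:3].T@np.array([(uv[0]-p['cx'])/p['fx'],(uv[1]-p['cy'])/p['fy'],1.])
    o=-E[:3,:3].T@E[:3,3]; return o+d*(z-o[2])/d[2]
def look(p,t,n=2):
    for r in ctrl.look_for(p,t)[:n]:
        w=c2w(p,r['position']); print(t,round(r['p'],2),w.round(4),proj(p,w).round(0))
E
python3 - <<'E'
from h import *
s=ctrl.get_state();print({k:np.round(v,3) for k,v in s.items()}, ctrl.nose_length)
for n in('top','side'):
    p=cam(n,n+'0.png');print(n,'campos',c2w(p,[0,0,0]).round(3))
    for t in 'blue_capacitor black_capacitor solvent_bottle glue_bottle station v_block plunger_tip reader_window clamp_knob read_button_top tower vice'.split(): look(p,t)
E
```

```text
{'time': np.float64(0.0), 'qpos': array([ 1.093,  0.287,  1.578,  0.   ,  1.279, -0.15 ]), 'dq': array([ 0.001,  0.001, -0.001, -0.002,  0.001, -0.001]), 'joint_efforts': array([-0.0000e+00, -4.0600e+01, -2.9262e+01, -0.0000e+00,  6.0000e-03,
        0.0000e+00]), 'eef_pos': array([0.217, 0.639, 0.252]), 'tcp_rot': array([ 0.163,  0.987, -0.001, -0.   ]), 'contact_force': array([ 0.509, -0.638, -0.342]), 'wrist_torque': array([-0.021, -0.008, -0.008]), 'finger_force': np.float64(0.0), 'opening': np.float64(1.002)} 0.022
top campos [0.341 0.034 1.576]
blue_capacitor 0.78 [0.4373 0.1797 0.0813] [284. 263.]
black_capacitor 0.62 [0.4163 0.0979 0.0805] [314. 271.]
solvent_bottle 0.52 [0.4176 0.2691 0.0773] [251. 269.]
station 0.82 [ 0.5787 -0.1857  0.0077] [417. 218.]
v_block 0.85 [ 0.58   -0.1835  0.0087] [417. 218.]
reader_window 0.96 [ 0.5798 -0.1878  0.0078] [418. 218.]
clamp_knob 0.73 [ 0.531  -0.255   0.0442] [444. 234.]
clamp_knob 0.63 [ 0.5782 -0.1877  0.0065] [418. 218.]
read_button_top 0.64 [ 0.5049 -0.12    0.0505] [395. 242.]Traceback (most recent call last):
  File "<stdin>", line 5, in <module>
  File "h.py", line 17, in look
    for r in ctrl.look_for(p,t)[:n]:
             ~~~~~~~~~~~~~^^^^^
ValueError: it knows: black_capacitor, blue_capacitor, clamp_knob, clamp_lever, glue_bottle, nest, plunger_tip, read_button, read_button_top, reader_window, solvent_bottle, station, v_block
```

```bash
python3 - <<'E'
from h import *
p=cam('side','side0.png');print('campos',c2w(p,[0,0,0]).round(3))
for t in 'blue_capacitor black_capacitor solvent_bottle glue_bottle station clamp_lever reader_window clamp_knob read_button_top'.split(): look(p,t)
p=cam('top');c=p['color'][170:320,220:500]
cv2.imwrite('pics/topc.png',cv2.resize(c,None,fx=2.85,fy=2.85,interpolation=cv2.INTER_CUBIC)[:,:,::-1])
E
```

```text
campos [ 0.425 -0.926  0.873]
blue_capacitor 0.79 [0.45   0.1628 0.0737] [293. 233.]
black_capacitor 0.93 [0.4192 0.0737 0.0619] [283. 258.]
glue_bottle 0.73 [ 0.4374 -0.0251  0.0507] [293. 287.]
glue_bottle 0.5 [ 0.5239 -0.2713  0.0402] [341. 368.]
station 0.82 [ 0.5829 -0.2097  0.0127] [364. 351.]
station 0.69 [0.4164 0.257  0.0681] [280. 216.]
clamp_lever 0.57 [ 0.5234 -0.2643  0.0467] [341. 363.]
reader_window 0.66 [ 0.5835 -0.2083  0.0079] [364. 352.]
clamp_knob 0.74 [ 0.523  -0.2703  0.0419] [341. 367.]
clamp_knob 0.65 [0.4478 0.1609 0.0703] [293. 235.]
read_button_top 0.4 [ 0.4997 -0.1298  0.0466] [323. 317.]
```

View pics/topc.png

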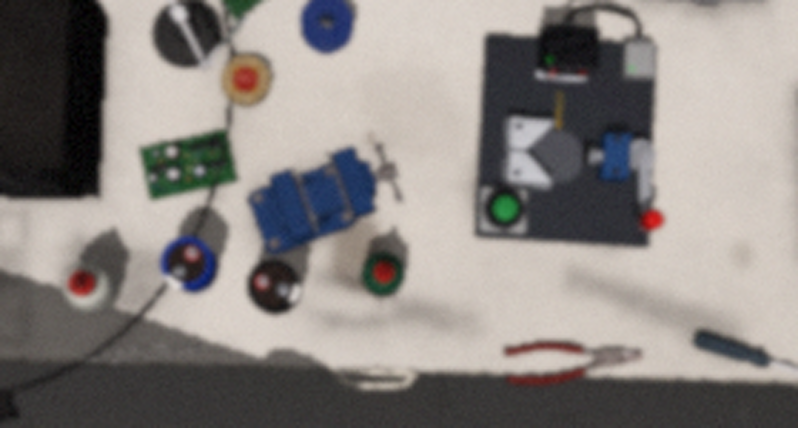

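View pics/side0.png

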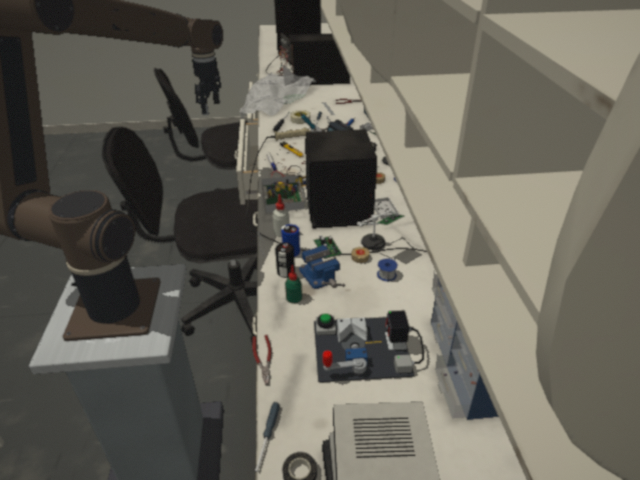

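The top crop shows the station at right: reader at (570,48), button at (505,208), knob at (651,220). The blue can is at (189,262) with its band towards lower left. I'll zoom in for the poses.

```bash
python3 - <<'E'
from h import *
def crop(p,u,v,w,h):
    return cv2.resize(p['color'][v:v+h,u:u+w],(400,300),interpolation=cv2.INTER_CUBIC)
t=cam('top');s=cam('side')
print(t['fx'],s['fx'])
m=np.vstack([np.hstack([crop(t,380,176,80,80) if 0 else crop(t,370,176,100,75),crop(t,266,240,60,45)]),np.hstack([crop(s,304,300,120,90),crop(s,264,210,60,45)])])
cv2.imwrite('pics/mont.png',m[:,:,::-1])
# colour blobs
def blob(p,lo,hi,box):
    u,v,w,h=box;hsv=cv2.cvtColor(p['color'],cv2.COLOR_RGB2HSV)[v:v+h,u:u+w]
    k=cv2.inRange(hsv,lo,hi); n,l,st,c=cv2.connectedComponentsWithStats(k)
    i=1+np.argmax(st[1:,4]); return c[i]+[u,v],st[i,4]
for nm,p,bg,br in(('top',t,(385,225,24,30),(435,235,24,24)),('side',s,(312,308,30,20),(316,345,24,30))):
    g,a=blob(p,(40,90,50),(85,255,255),bg); r,b=blob(p,(0,140,90),(8,255,255),br)
    print(nm,'green',g,a,unproj(p,g,.048)[:2].round(4),'red',r,b,unproj(p,r,.083 if nm=='top' else .065)[:2].round(4))
# plate corners by dark mask
hsv=cv2.cvtColor(t['color'],cv2.COLOR_RGB2GRAY)
k=np.zeros_like(hsv);k[178:262,380:455]=(hsv[178:262,380:455]<110)*255
hs=cv2.cvtColor(t['color'],cv2.COLOR_RGB2HSV)
c=max(cv2.findContours(k,0,1)[0],key=cv2.contourArea);r=cv2.minAreaRect(c)
for q in cv2.boxPoints(r): print(q,unproj(t,q,.010)[:2].round(4))
E
```

```text
558.8065505889506 497.9134842922126
top green [396.875 242.625] 80 [ 0.5029 -0.1245] red [448.19444444 246.72222222] 36 [ 0.492  -0.2583]
side green [324.90361446 318.02409639] 83 [ 0.5045 -0.1346] red [326.81746032 357.61111111] 126 [ 0.4951 -0.2612]
[387. 178.] [ 0.6914 -0.0974]
[451. 178.] [ 0.6963 -0.2794]
[451. 255.] [ 0.4763 -0.2805]
[387. 255.] [ 0.4712 -0.1013]
```

View pics/mont.png

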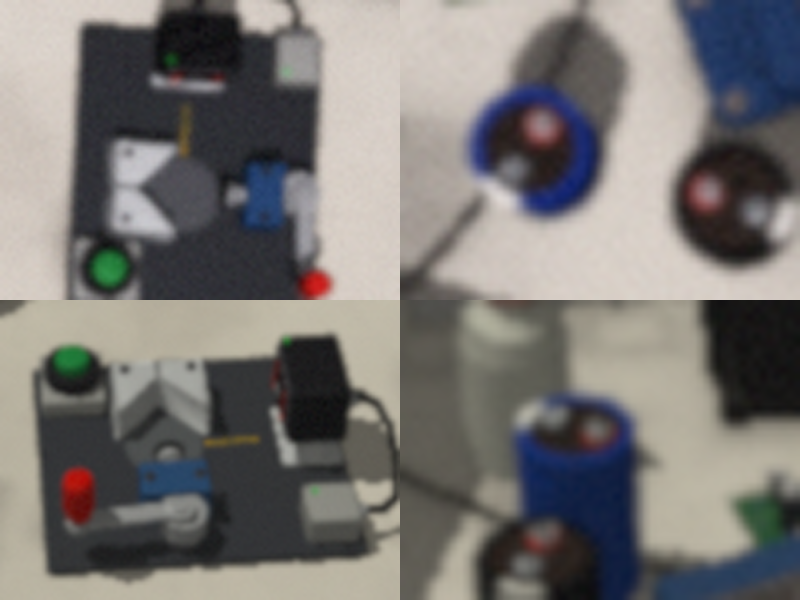

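Montage: in the top view the plate is rotated a few degrees, with the button at (109,268), knob at (316,284) and nest disc at (182,195). The blue can's top is at (540,150), its band at (497,190), the red terminal at (543,125) and the grey terminal (black washer) at (513,167). Next: fit the poses.

```bash
python3 - <<'E'
from h import *
from scipy.optimize import least_squares
t=cam('top');s=cam('side')
T=lambda u,v:(t,(370+u/4-.37,176+v/4-.37)); S=lambda u,v:(s,(304+u/3.333-.35,300+(v-300)/3.333-.35))
obs=[((-58,52,48),(t,(396.9,242.6))),((-64,-80,83),(t,(448.4,246.7))),((120,78,10),T(80,22)),((120,-95,10),T(322,28)),((0,0,10),T(182,195)),
((-58,52,48),S(71,355)),((-64,-80,65),S(78,497)),((-85,78,10),S(35,370)),((-85,-95,10),S(50,573)),((120,-95,10),S(370,553))]
def W(q,P):
    c,d=np.cos(q[2]),np.sin(q[2]);P=np.array(P)/1000
    return np.array([q[0]+c*P[0]-d*P[1],q[1]+d*P[0]+c*P[1],P[2]])
f=lambda q:np.concatenate([proj(p,W(q,P))-uv for P,(p,uv) in obs])
for sel in(slice(0,5),slice(5,10),slice(0,10)):
    g=lambda q:np.concatenate([proj(p,W(q,P))-uv for P,(p,uv) in obs[sel]])
    r=least_squares(g,[.56,-.18,0],loss='soft_l1');print(r.x.round(4),np.degrees(r.x[2]).round(2))
print(f(r.x).reshape(-1,2).round(1))
for n,P in dict(knob=(-64,-80,65),pivot=(0,-80,65),nest=(0,0,10),btn=(-58,52,48)).items(): print(n,W(r.x,P).round(4))
# capacitors: top crop scale 6.667 origin 266,240
C=lambda u,v:(266+(u-400)/6.667-.42,240+v/6.667-.42)
D=lambda u,v:(264+(u-400)/6.667-.42,210+(v-300)/6.667-.42)
for n,uv,z in(('centre',C(536,149),.08),('band',C(495,189),.08),('red',C(543,125),.085),('blackw',C(513,167),.085),('Kcentre',C(741,203),.08)): print('top',n,unproj(t,uv,z)[:2].round(4))
for n,uv,z in(('centre',D(578,428),.08),('band',D(528,414),.08),('red',D(599,428),.085),('blackw',D(555,413),.085)): print('side',n,unproj(s,uv,z)[:2].round(4))
# blue mask circle
h=cv2.cvtColor(t['color'],cv2.COLOR_RGB2HSV);k=np.zeros((480,640),np.uint8);k[248:275,272:298]=cv2.inRange(h,(105,120,40),(130,255,255))[248:275,272:298]
pts=np.argwhere(k)[:,::-1].astype(np.float32);c,rad=cv2.minEnclosingCircle(pts);print(c,rad,unproj(t,c,.08)[:2])
E
```

```text
[ 0.5603 -0.1794 -0.0235] -1.35
[ 0.5626 -0.1843 -0.0328] -1.88
[ 0.5616 -0.1816 -0.0187] -1.07
[[ 1.4 -0.5]
 [ 0.6 -1.5]
 [ 0.3 -0.2]
 [ 0.6  1.1]
 [ 0.9 -0.5]
 [-0.3 -0.1]
 [ 0.2 -1.5]
 [-1.8 -0.4]
 [-0.8 -0.5]
 [ 0.3 -1.7]]
knob [ 0.4961 -0.2604  0.065 ]
pivot [ 0.5601 -0.2616  0.065 ]
nest [ 0.5616 -0.1816  0.01  ]
btn [ 0.5045 -0.1285  0.048 ]
top centre [0.4391 0.1749]
top band [0.4226 0.1908]
top red [0.4485 0.172 ]
top blackw [0.4313 0.1834]
top Kcentre [0.4198 0.0918]
side centre [0.4427 0.1751]
side band [0.4228 0.1872]
side red [0.451  0.1672]
side blackw [0.4338 0.1797]
(286.0, 262.0) 9.219644546508789 [0.43892029 0.17486096]
```

```bash
cat > fit.py <<'E'
from h import *
from scipy.optimize import least_squares
from scipy.ndimage import map_coordinates
def W(q,P):
    c,d=np.cos(q[2]),np.sin(q[2]);P=np.array(P)/1000
    return np.array([q[0]+c*P[0]-d*P[1],q[1]+d*P[0]+c*P[1],P[2]])
def frames(n,k=4):
    p=cam(n); g=cv2.cvtColor(p['color'],cv2.COLOR_RGB2GRAY).astype(float)
    for _ in range(k-1): g+=cv2.cvtColor(cam(n)['color'],cv2.COLOR_RGB2GRAY)
    return p,cv2.GaussianBlur(g/k,(0,0),.8)
# edges on plate top z=10 (bright bench outside): (A,B,outward)
E=[((-20,78,10),(112,78,10),'LT'),((115,70,10),(115,70,10),'x'),
   ((120,70,10),(120,40,10),'TT'),((120,-35,10),(120,-88,10),'TT'),((110,-95,10),(-40,-95,10),'RTS'),((-85,65,10),(-85,-85,10),'BTS'),((-15,78,10),(10,78,10),'LS')]
def run(q0,ims):
    q=np.array(q0,float)
    for it in range(4):
        obs=[]
        for p,g,tag in ims:
            for A,B,w in E:
                if tag not in w[1:]: continue
                for a in np.linspace(0,1,14):
                    P=np.array(A)*(1-a)+np.array(B)*a
                    out=P.copy(); 
                    if w[0] in 'LR': out[1]+=np.sign(P[1])*10
                    else: out[0]+=np.sign(P[0])*10
                    u=proj(p,W(q,P));n=proj(p,W(q,out))-u;n/=np.linalg.norm(n)
                    r=np.arange(-3.5,3.51,.1);xy=u[:,None]+n[:,None]*r
                    v=map_coordinates(g,xy[::-1],order=3);gr=np.gradient(v,.1)
                    i=gr.argmax()
                    if gr[i]>8 and 5<i<len(r)-6: obs.append((p,P,n,n@(u+n*r[i]),w[0]+tag))
        f=lambda q:np.array([n@proj(p,W(q,P))-d for p,P,n,d,_ in obs])
        q=least_squares(f,q,loss='soft_l1',f_scale=.3).x
    e=f(q)
    print(len(obs),q.round(4),np.degrees(q[2]).round(2),{k:(sum(o[4]==k for o in obs),round(float(np.median(e[[o[4]==k for o in obs]])),2)) for k in {o[4] for o in obs}})
    return q
E
python3 - <<'E'
from fit import *
t=(*frames('top'),'T');s=(*frames('side'),'S')
for ims in([t],[s],[t,s]): q=run([.5616,-.1816,-.025],ims)
E
```

```text
68 [ 0.5603 -0.1798 -0.0234] -1.34 {'TT': (26, -0.1), 'RT': (14, -0.09), 'LT': (14, 0.04), 'BT': (14, -0.1)}
31 [ 0.5622 -0.187  -0.031 ] -1.78 {'RS': (14, -0.08), 'BS': (14, -0.02), 'LS': (3, -1.98)}
96 [ 0.5612 -0.1808 -0.0142] -0.81 {'RS': (6, -2.46), 'RT': (14, 0.24), 'BT': (14, -0.35), 'TT': (27, -0.0), 'LS': (7, 0.31), 'BS': (14, 0.55), 'LT': (14, -0.15)}
```

```bash
sed -i "s/                    out=P.copy(); /                    if w[0]+tag in ('LT','BT','RS','BS'): P[2]=0\n                    out=P.copy()/; s/P=np.array(A)\*(1-a)/P=np.array(A,float)*(1-a)/" fit.py
python3 - <<'E'
from fit import *
t=(*frames('top'),'T');s=(*frames('side'),'S')
for ims in([t],[s],[t,s]): q=run([.5612,-.1805,-.025],ims)
for n,P in dict(knob=(-64,-80,65),pivot=(0,-80,65),nest=(0,0,10),btn=(-58,52,48)).items(): print(n,W(q,P).round(4),proj(t[0],W(q,P)).round(1),proj(s[0],W(q,P)).round(1))
E
```

```text
68 [ 0.5607 -0.1803 -0.0216] -1.24 {'RT': (14, 0.15), 'LT': (14, 0.2), 'TT': (26, -0.0), 'BT': (14, 0.01)}
34 [ 0.5627 -0.18   -0.0282] -1.62 {'RS': (14, 0.15), 'BS': (14, 0.0), 'LS': (6, 0.3)}
104 [ 0.5614 -0.1807 -0.0161] -0.92 {'RT': (14, 0.21), 'LS': (7, 0.3), 'RS': (14, 0.06), 'LT': (14, 0.19), 'TT': (27, 0.1), 'BT': (14, -0.15), 'BS': (14, 0.56)}
knob [ 0.4962 -0.2596  0.065 ] [447.4 245.8] [327.2 357. ]
pivot [ 0.5601 -0.2606  0.065 ] [447.9 222.5] [358.3 354.7]
nest [ 0.5614 -0.1807  0.01  ] [415.7 223.9] [352.4 342.8]
btn [ 0.5043 -0.1277  0.048 ] [398.1 242.2] [324.5 315.9]
```

```bash
cat >> h.py <<'E'
def psi(s=None):
    s=s or ctrl.get_state(); x=R.from_quat(s['tcp_rot']).as_matrix()[:,0]; return np.degrees(np.arctan2(x[1],x[0]))
def rows(targets):  # world x,y,z (m), psi (deg) -> turn about tool z (deg), shifts (mm)
    s=ctrl.get_state();a=psi(s);M=R.from_quat(s['tcp_rot']).as_matrix()
    print('t',round(float(s['time']),2),'pos',np.round(s['eef_pos'],4),'psi',round(a,2),'F',np.round(s['contact_force'],1),'open',round(float(s['opening']),3),'q6',round(float(s['qpos'][5]),2))
    for x,y,z,q in targets:
        print('turn',round(a-q,1),'shift',(M.T@(np.array([x,y,z])-s['eef_pos'])*1000).round(1))
E
python3 - <<'E'
from h import *
t=cam('top')
for n,uv,z in(('towercorner',(256.5,239),.232),('towertop',(258,175),.232),('solv',(249,269.5),.134),('viceL',(308,237),.078),('viceB',(318,258),.078)): print(n,unproj(t,uv,z)[:2].round(3))
E
```

```text
towercorner [0.483 0.234]
towertop [0.641 0.238]
solv [0.413 0.265]
viceL [0.508 0.118]
viceB [0.452 0.089]
```

Units first: shifts go in shares of 600 mm and turns go in shares of 180 degrees. So -347 mm / 600 = -0.5783, -258 mm / 600 = -0.43, 80 degrees / 180 = 0.4444.

Call:
send_rows(rows="0 0 0.0556 -0.0717 -0.0717 -0.01 0.2;0 0 0.1111 -0.1433 -0.1433 -0.02 0.2;0 0 0.1667 -0.215 -0.2167 -0.03 0.2;0 0 0.2222 -0.2867 -0.2883 -0.04 0.2;0 0 0.2778 -0.3583 -0.36 -0.05 0.2;0 0 0.3333 -0.43 -0.4333 -0.06 0.2;0 0 0.3889 -0.5017 -0.505 -0.07 0.2;0 0 0.4444 -0.5717 -0.5783 -0.08 0.2")

```text
time: 3.15
eef_pos: [0.4308, 0.1983, 0.302]
tcp_rot: [0.761, 0.649, 0.001, 0.0]
contact_force: [1.3, 0.9, -0.2]
opening: 0.598
finger_force: 0.0
```

```bash
python3 -c "
from h import *
rows([(.4953,-.2588,.2,-1.35)])"
```

```text
t 3.15 pos [0.4308 0.1983 0.302 ] psi 80.9 F [ 1.3  0.9 -0.2] open 0.598 q6 0.38
turn 82.2 shift [-441.2  135.8  101.9]
```

Scaled: -441 mm / 600 = -0.735, -386 mm / 600 = -0.6433, 82.2 degrees / 180 = 0.4567.

Call:
send_rows(rows="0 0 0.0572 -0.0917 0.0283 0.0217 0.2;0 0 0.1144 -0.1833 0.0567 0.0417 0.2;0 0 0.1717 -0.275 0.085 0.0633 0.2;0 0 0.2289 -0.3667 0.1133 0.085 0.2;0 0 0.2861 -0.46 0.1417 0.1067 0.2;0 0 0.3433 -0.5517 0.17 0.1267 0.2;0 0 0.4 -0.6433 0.1983 0.1483 0.2;0 0 0.4567 -0.735 0.2267 0.17 0.2")

```text
time: 4.15
eef_pos: [0.4975, -0.2586, 0.1993]
tcp_rot: [1.0, -0.012, 0.0, 0.0]
contact_force: [0.7, 0.8, 0.2]
opening: 0.602
finger_force: 0.0
```

```bash
python3 -c "
from h import *
rows([(.4953,-.2588,.074,-1.35)])
t=cam('top');s=cam('side')
look(s,'clamp_knob')
a=cv2.resize(t['color'][200:290,400:520],(400,300),interpolation=cv2.INTER_CUBIC);b=cv2.resize(s['color'][300:390,290:410],(400,300),interpolation=cv2.INTER_CUBIC)
cv2.imwrite('pics/k1.png',np.hstack([a,b])[:,:,::-1])"
```

```text
t 4.15 pos [ 0.4975 -0.2586  0.1993] psi -1.34 F [0.7 0.8 0.2] open 0.602 q6 0.93
turn 0.0 shift [ -2.3   0.2 125.3]
clamp_knob 0.82 [ 0.5212 -0.2685  0.0416] [340. 367.]
```

View pics/k1.png

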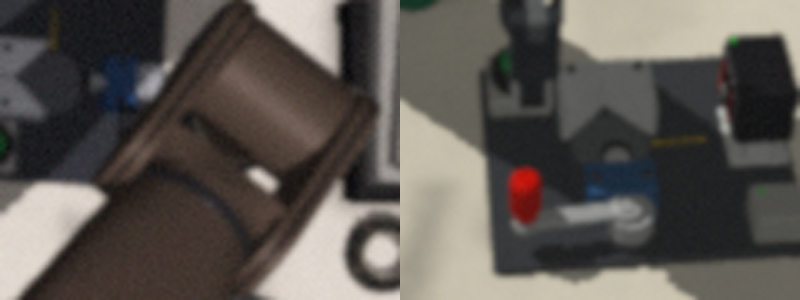

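The side view shows the lever still closed, with the knob at (525,195) and the fingers above it; the arm hides it from the top camera. Descending to grip.

Scaled: 125 mm / 600 = 0.2083, 110 mm / 600 = 0.1833.

Call:
send_rows(rows="0 0 0 -0.0033 0 0.0667 0.2;0 0 0 -0.0033 0 0.1333 0.2;0 0 0 -0.0033 0 0.1833 0.2;0 0 0 -0.0033 0 0.2083 0.2;0 0 0 -0.0033 0 0.2083 -0.9;0 0 0 -0.0033 0 0.2083 -0.9;0 0 0 -0.0033 0 0.2083 -0.9;0 0 0 -0.0033 0 0.2083 -0.9", grip_force=25)

```text
time: 5.3
eef_pos: [0.4957, -0.2584, 0.0757]
tcp_rot: [1.0, -0.008, 0.001, 0.002]
contact_force: [-1.1, -6.0, -4.9]
opening: 0.221
finger_force: 26.5
```

```bash
python3 -c "
from h import *
p=np.array([.5612-.080*np.sin(np.radians(1.35)),-.1803-.080*np.cos(np.radians(1.35))])
e=np.array(ctrl.get_state()['eef_pos'])[:2];r=e-p;print('r',np.linalg.norm(r)*1000,np.degrees(np.arctan2(*r[::-1])))
T=[]
for th in np.linspace(10.5,84,8)[[0,1,2,3,4,5,6,7]]:
    c,s=np.cos(np.radians(th)),np.sin(np.radians(th)); T.append((p[0]+c*r[0]-s*r[1],p[1]+s*r[0]+c*r[1],.074,-1.35+th))
rows(T)"
```

```text
r 63.61801779185518 178.3068572878288
t 5.3 pos [ 0.4957 -0.2584  0.0757] psi -0.95 F [-1.1 -6.  -4.9] open 0.221 q6 0.93
turn -10.1 shift [ 0.9 11.6  1.8]
turn -20.6 shift [ 3.9 22.8  1.8]
turn -31.1 shift [ 8.9 33.4  1.9]
turn -41.6 shift [15.8 42.8  1.9]
turn -52.1 shift [24.2 50.8  2. ]
turn -62.6 shift [34.  57.1  2. ]
turn -73.1 shift [44.7 61.6  2.1]
turn -83.6 shift [56.1 64.   2.1]
```

Scaled: 43 mm / 600 = 0.0717, 33 mm / 600 = 0.055, -20.6 degrees / 180 = -0.1144.

Call:
send_rows(rows="0 0 -0.0572 0.0017 0.02 0 -0.9;0 0 -0.1144 0.0067 0.0383 0 -0.9;0 0 -0.1722 0.015 0.055 0 -0.9;0 0 -0.2306 0.0267 0.0717 0 -0.9")

```text
time: 5.8
eef_pos: [0.5099, -0.3008, 0.0757]
tcp_rot: [0.937, 0.349, -0.001, 0.0]
contact_force: [-4.1, -0.1, -0.2]
opening: 0.222
finger_force: 26.8
```

```bash
python3 -c "
from h import *
p=np.array([.5612-.080*np.sin(np.radians(1.35)),-.1803-.080*np.cos(np.radians(1.35))])
T=[]
for th in (52,62.5,73,83,84):
    a=np.radians(178.5+th); T.append((p[0]+.064*np.cos(a),p[1]+.064*np.sin(a),.075,-1.35+th))
rows(T)"
```

```text
t 5.8 pos [ 0.5099 -0.3008  0.0757] psi 40.87 F [-4.1 -0.1 -0.2] open 0.222 q6 0.16
turn -9.8 shift [ 0.8 12.4  0.7]
turn -20.3 shift [ 3.8 23.7  0.7]
turn -30.8 shift [ 8.8 34.3  0.7]
turn -40.8 shift [15.3 43.4  0.6]
turn -41.8 shift [16.  44.2  0.6]
```

Scaled: 46 mm / 600 = 0.0767, 44 mm / 600 = 0.0733, -43 degrees / 180 = -0.2389.

Call:
send_rows(rows="0 0 -0.0556 0.0017 0.02 0 -0.9;0 0 -0.1139 0.0067 0.04 0 -0.9;0 0 -0.1722 0.015 0.0567 0 -0.9;0 0 -0.2278 0.025 0.0733 0 -0.9;0 0 -0.2389 0.0283 0.0767 0 -0.9;0 0 -0.2389 0.0283 0.0767 0 -0.9")

```text
time: 6.55
eef_pos: [0.5506, -0.3243, 0.0756]
tcp_rot: [0.746, 0.666, -0.003, -0.003]
contact_force: [-12.8, -0.7, 4.6]
opening: 0.222
finger_force: 27.7
```

Call:
send_rows(rows="0 0 0 0 0 0 0.2;0 0 0 0 0 0 0.2;0 0 0 0 0 0 0.2;0 0 0 0 0 -0.0833 0.2;0 0 0 0 0 -0.1833 0.2;0 0 0 0 0 -0.2833 0.2;0 0 0 0 0 -0.3333 0.2")

```text
time: 7.42
eef_pos: [0.5548, -0.3243, 0.28]
tcp_rot: [0.746, 0.666, 0.001, 0.004]
contact_force: [0.8, 0.5, -0.2]
opening: 0.601
finger_force: 0.0
```

```bash
python3 -c "
from h import *
rows([(.45,.1,.28,90),(.4405,.175,.28,90)])
s=cam('side')
look(s,'clamp_knob')
b=cv2.resize(s['color'][300:420,290:450],(640,480),interpolation=cv2.INTER_CUBIC)
cv2.imwrite('pics/k2.png',b[:,:,::-1])"
```

```text
t 7.42 pos [ 0.5548 -0.3243  0.28  ] psi 83.54 F [ 0.8  0.5 -0.2] open 0.601 q6 -0.57
turn -6.5 shift [ 409.8 -151.9   -2.7]
turn -6.5 shift [ 483.3 -169.7   -3.1]
clamp_knob 0.66 [ 0.5499 -0.3259  0.0401] [358. 389.]
```

View pics/k2.png

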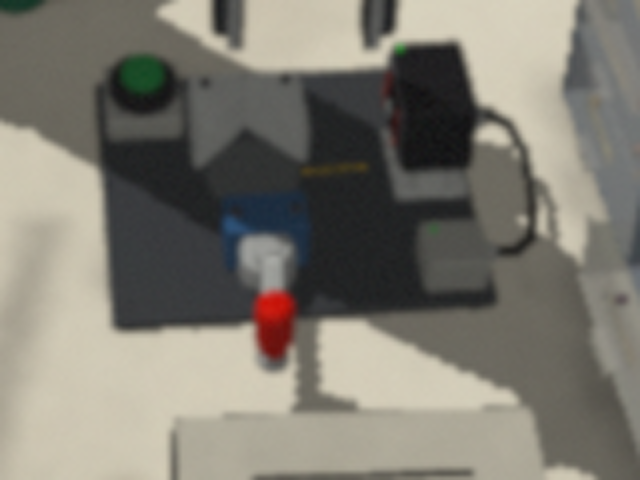

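Lever is open: it points to station -y with the knob at (273,330). Next, measure the can's heading more precisely.

```bash
python3 - <<'E'
from h import *
out=[]
for n,u,v in(('top',272,247),('side',276,218)):
    p=None;g=0
    for _ in range(8): p=cam(n); g=g+p['color'][v:v+30,u:u+30].astype(float)/8
    a=cv2.resize(g,(390,390),interpolation=cv2.INTER_CUBIC);a=a+1.2*(a-cv2.GaussianBlur(a,(0,0),13))
    out.append(np.clip(a,0,255).astype(np.uint8))
cv2.imwrite('pics/can.png',np.hstack(out)[:,:,::-1])
E
```

```text
(no output)
```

View pics/can.png

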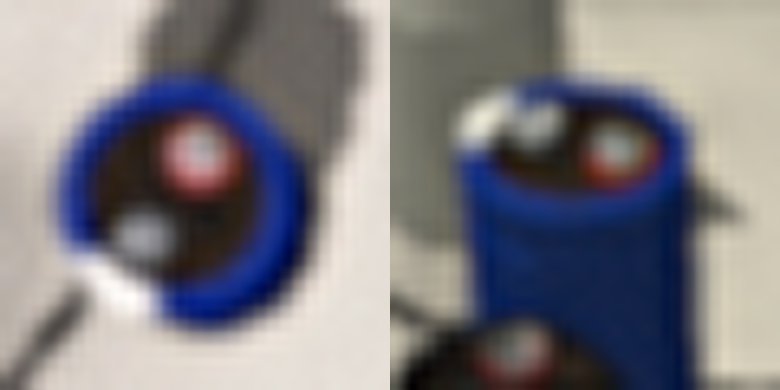

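```bash
python3 - <<'E'
from h import *
t=cam('top');s=cam('side')
f=lambda u,v,c:(c[0]+(u+.5)/13-.5,c[1]+(v+.5)/13-.5)
for p,c,d in((t,(272,247),dict(r=(202,155),b=(146,234),c=(178,195),band=(112,285))),(s,(276,218),dict(r=(230,146),b=(143,125),c=(185,143),band=(93,118)))):
    w={k:unproj(p,f(*q,c),.086 if k in'rb' else .08)[:2] for k,q in d.items()}
    an=lambda v:np.degrees(np.arctan2(v[1],v[0])).round(1)
    print({k:v.round(4) for k,v in w.items()},'mid',((w['r']+w['b'])/2).round(4),'ang',an(w['b']-w['r']),an(w['band']-w['c']),an(w['band']-(w['r']+w['b'])/2))
rows([(.45,.1,.28,90),(.4405,.175,.28,90)])
E
```

```text
{'r': array([0.4481, 0.1718]), 'b': array([0.4315, 0.1827]), 'c': array([0.4401, 0.177 ]), 'band': array([0.4212, 0.1899])} mid [0.4398 0.1772] ang 146.7 145.8 145.8
{'r': array([0.4505, 0.1659]), 'b': array([0.4328, 0.1754]), 'c': array([0.4414, 0.1764]), 'band': array([0.4225, 0.1875])} mid [0.4417 0.1707] ang 151.7 149.4 138.6
t 8.43 pos [ 0.5535 -0.3237  0.2744] psi 83.52 F [-0.2  0.9  0.4] open 0.604 q6 -0.57
turn -6.5 shift [ 409.3 -150.6   -5.7]
turn -6.5 shift [ 482.8 -168.6   -5.7]
```

Scaled: 475 mm / 600 = 0.7917, 420 mm / 600 = 0.7, -6.5 degrees / 180 = -0.0361.

Call:
send_rows(rows="0 0 -0.0056 0.1 -0.035 0 0.8;0 0 -0.0111 0.2 -0.07 0 0.8;0 0 -0.0167 0.3 -0.105 0 0.8;0 0 -0.0222 0.4 -0.14 0 0.8;0 0 -0.0278 0.5 -0.175 0 0.8;0 0 -0.0333 0.6 -0.21 0 0.8;0 0 -0.0361 0.7 -0.245 0 0.8;0 0 -0.0361 0.7917 -0.2767 0 0.8")

```text
time: 9.43
eef_pos: [0.4421, 0.1658, 0.2749]
tcp_rot: [0.707, 0.707, 0.001, 0.001]
contact_force: [1.1, 0.2, 0.5]
opening: 0.899
finger_force: 0.0
```

```bash
python3 -c "
from h import *
rows([(.4405,.1765,.15,90),(.4405,.1765,.057,90)])"
```

```text
t 9.43 pos [0.4421 0.1658 0.2749] psi 90.01 F [1.1 0.2 0.5] open 0.899 q6 0.14
turn 0.0 shift [ 10.7  -1.9 124.9]
turn 0.0 shift [ 10.6  -2.  217.9]
```

Scaled: 125 mm / 600 = 0.2083, 110 mm / 600 = 0.1833.

Call:
send_rows(rows="0 0 0 0.01 -0.0033 0.0667 0.8;0 0 0 0.0117 -0.0033 0.1333 0.8;0 0 0 0.0117 -0.0033 0.1833 0.8;0 0 0 0.0117 -0.0033 0.2083 0.8;0 0 0 0.0117 -0.0033 0.2083 0.8")

```text
time: 10.05
eef_pos: [0.4405, 0.1708, 0.1488]
tcp_rot: [0.707, 0.707, -0.001, -0.001]
contact_force: [0.3, -0.7, -0.2]
opening: 0.903
finger_force: 0.0
```

```bash
python3 -c "
from h import *
rows([(.4405,.1765,.057,90)])"
```

```text
t 10.05 pos [0.4405 0.1708 0.1488] psi 90.01 F [ 0.3 -0.7 -0.2] open 0.903 q6 0.15
turn 0.0 shift [ 5.7  0.2 91.7]
```

Scaled: 92 mm / 600 = 0.1533, 80 mm / 600 = 0.1333.

Call:
send_rows(rows="0 0 0 0.0083 0 0.05 0.8;0 0 0 0.0092 0 0.1 0.8;0 0 0 0.0092 0 0.1333 0.8;0 0 0 0.0092 0 0.1533 0.8;0 0 0 0.0092 0 0.1533 0.1;0 0 0 0.0092 0 0.1533 0.1;0 0 0 0.0092 0 0.1533 0.1;0 0 0 0.0092 0 0.1533 0.1", grip_force=40)

```text
time: 11.05
eef_pos: [0.442, 0.1766, 0.0586]
tcp_rot: [0.707, 0.707, 0.001, 0.001]
contact_force: [0.3, 0.2, 3.8]
opening: 0.573
finger_force: 41.9
```

```bash
python3 -c "
from h import *
rows([(.4405,.1765,.057,90)])"
```

```text
t 11.05 pos [0.442  0.1766 0.0586] psi 90.02 F [0.3 0.2 3.8] open 0.573 q6 0.17
turn 0.0 shift [-0.1 -1.5  1.6]
```

Scaled: -210 mm / 600 = -0.35, -200 mm / 600 = -0.3333, 40 degrees / 180 = 0.2222.

Call:
send_rows(rows="0 0 0 0 0 -0.0417 0.1;0 0 0 0 0 -0.125 0.1;0 0 0 0 0 -0.2167 0.1;0 0 0 0 0 -0.3 0.1;0 0 0.0556 -0.075 0.025 -0.3333 0.1;0 0 0.1111 -0.1667 0.055 -0.3333 0.1;0 0 0.1667 -0.2583 0.085 -0.3333 0.1;0 0 0.2222 -0.35 0.115 -0.3333 0.1")

```text
time: 12.05
eef_pos: [0.5095, -0.035, 0.2566]
tcp_rot: [0.907, 0.42, -0.0, -0.001]
contact_force: [1.3, 1.2, -2.5]
opening: 0.578
finger_force: 42.3
```

```bash
python3 -c "
from h import *
rows([(.5611,-.1853,.2,-57.9)])"
```

```text
t 12.05 pos [ 0.5095 -0.035   0.2566] psi 49.7 F [ 1.3  1.2 -2.5] open 0.578 q6 0.44
turn 107.6 shift [-81.2 136.7  56.4]
```

Scaled: 136 mm / 600 = 0.2267, 126 mm / 600 = 0.21, 84 degrees / 180 = 0.4667.

Call:
send_rows(rows="0 0 0.0583 -0.0217 0.0367 0.015 0.1;0 0 0.1167 -0.0433 0.0733 0.03 0.1;0 0 0.175 -0.065 0.11 0.045 0.1;0 0 0.2333 -0.0867 0.1467 0.06 0.1;0 0 0.2917 -0.1083 0.1833 0.075 0.1;0 0 0.35 -0.125 0.21 0.0867 0.1;0 0 0.4083 -0.135 0.2267 0.0933 0.1;0 0 0.4667 -0.135 0.2267 0.0933 0.1")

```text
time: 13.05
eef_pos: [0.5612, -0.1833, 0.1994]
tcp_rot: [0.955, -0.296, -0.002, -0.0]
contact_force: [0.6, 0.0, -2.6]
opening: 0.575
finger_force: 42.3
```

```bash
python3 -c "
from h import *
rows([(.5611,-.1853,.1,-57.9)])"
```

```text
t 13.05 pos [ 0.5612 -0.1833  0.1994] psi -34.39 F [ 0.6  0.  -2.6] open 0.575 q6 1.68
turn 23.5 shift [ 1.4  1.6 99.4]
```

Scaled: 95 mm / 600 = 0.1583, 75 mm / 600 = 0.125, 23.5 degrees / 180 = 0.1306.

Call:
send_rows(rows="0 0 0.0556 0.0017 0.0025 0.0417 0.1;0 0 0.1111 0.0017 0.0025 0.0833 0.1;0 0 0.1306 0.0017 0.0025 0.125 0.1;0 0 0.1306 0.0017 0.0025 0.1583 0.1;0 0 0.1306 0.0017 0.0025 0.1583 0.1")

```text
time: 13.68
eef_pos: [0.5604, -0.1838, 0.1037]
tcp_rot: [0.877, -0.48, -0.003, 0.0]
contact_force: [-0.2, -0.9, -1.6]
opening: 0.576
finger_force: 42.3
```

```bash
python3 - <<'E'
from h import *
rows([(.5611,-.1853,.0695,-57.9)])
s=cam('side');t=cam('top')
b=cv2.resize(s['color'][260:380,290:450],(400,300),interpolation=cv2.INTER_CUBIC)
a=cv2.resize(t['color'][185:260,375:475],(400,300),interpolation=cv2.INTER_CUBIC)
cv2.imwrite('pics/pl.png',np.hstack([a,b])[:,:,::-1])
E
```

```text
t 13.68 pos [ 0.5604 -0.1838  0.1037] psi -57.43 F [-0.2 -0.9 -1.6] open 0.576 q6 2.08
turn 0.5 shift [ 1.8  0.1 34.2]
```

View pics/pl.png

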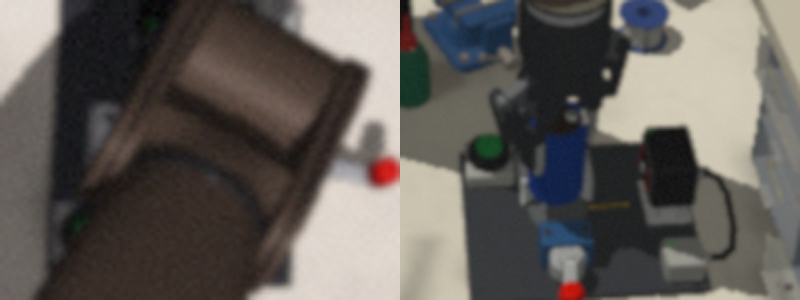

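Scaled: 35.5 mm / 600 = 0.0592, 34.5 mm / 600 = 0.0575, 0.5 degrees / 180 = 0.0028.

Call:
send_rows(rows="0 0 0.0028 0.0033 0 0.02 0.1;0 0 0.0028 0.0033 0 0.0367 0.1;0 0 0.0028 0.0033 0 0.0483 0.1;0 0 0.0028 0.0033 0 0.055 0.1;0 0 0.0028 0.0033 0 0.0575 0.1;0 0 0.0028 0.0033 0 0.0592 0.1;0 0 0.0028 0.0033 0 0.0592 0.1")

```text
time: 14.65
eef_pos: [0.5633, -0.1865, 0.0711]
tcp_rot: [0.875, -0.485, 0.0, 0.0]
contact_force: [0.1, -0.1, -1.5]
opening: 0.574
finger_force: 42.3
```

```bash
python3 -c "
from h import *
rows([(.5611,-.1853,.0686,-57.9)])"
```

```text
t 14.65 pos [ 0.5633 -0.1865  0.0711] psi -57.98 F [ 0.1 -0.1 -1.5] open 0.574 q6 2.09
turn -0.1 shift [-2.2  1.2  2.5]
```

Scaled: 4 mm / 600 = 0.0067, 3 mm / 600 = 0.005.

Call:
send_rows(rows="0 0 0 -0.0033 0.0017 0.0017 0.1;0 0 0 -0.0033 0.0017 0.0033 0.1;0 0 0 -0.0033 0.0017 0.005 0.1;0 0 0 -0.0033 0.0017 0.0067 0.1;0 0 0 -0.0033 0.0017 0.0067 0.1")

```text
time: 15.28
eef_pos: [0.5613, -0.1853, 0.0686]
tcp_rot: [0.875, -0.485, -0.001, 0.0]
contact_force: [-5.1, 1.7, 8.9]
opening: 0.575
finger_force: 43.2
```

```bash
python3 -c "
from h import *
rows([(.5611,-.1853,.0686,-57.9)])"
```

```text
t 15.28 pos [ 0.5613 -0.1853  0.0686] psi -57.96 F [-5.1  1.7  8.9] open 0.575 q6 2.09
turn -0.1 shift [-0.1  0.1  0. ]
```

Scaled: -160 mm / 600 = -0.2667, -130 mm / 600 = -0.2167.

Call:
send_rows(rows="0 0 0 0 0 -0.0017 0.5;0 0 0 0 0 -0.0017 0.5;0 0 0 0 0 -0.0017 0.5;0 0 0 0 0 -0.0167 0.5;0 0 0 0 0 -0.0667 0.5;0 0 0 0 0 -0.1333 0.5;0 0 0 0 0 -0.2167 0.5;0 0 0 0 0 -0.2667 0.5")

```text
time: 16.27
eef_pos: [0.5622, -0.1857, 0.2308]
tcp_rot: [0.875, -0.485, 0.002, -0.0]
contact_force: [0.7, 0.1, -0.5]
opening: 0.748
finger_force: 0.0
```

```bash
python3 -c "
from h import *
rows([(.5520,-.3243,.22,82)])"
```

```text
t 16.27 pos [ 0.5622 -0.1857  0.2308] psi -57.98 F [ 0.7  0.1 -0.5] open 0.748 q6 2.09
turn -140.0 shift [112.   82.1  11. ]
```

Scaled: 112 mm / 600 = 0.1867, 84 mm / 600 = 0.14, -80 degrees / 180 = -0.4444.

Call:
send_rows(rows="0 0 -0.0556 0.0467 0.035 0.005 0.2;0 0 -0.1111 0.0933 0.07 0.01 0.2;0 0 -0.1667 0.14 0.1033 0.015 0.2;0 0 -0.2222 0.1867 0.1367 0.0167 0.2;0 0 -0.2778 0.1867 0.1367 0.0167 0.2;0 0 -0.3333 0.1867 0.1367 0.0167 0.2;0 0 -0.3889 0.1867 0.1367 0.0167 0.2;0 0 -0.4444 0.1867 0.1367 0.0167 0.2")

```text
time: 17.27
eef_pos: [0.5511, -0.3238, 0.2174]
tcp_rot: [0.981, 0.194, 0.0, 0.0]
contact_force: [-0.7, 0.1, 0.2]
opening: 0.601
finger_force: 0.0
```

Scaled: -60 degrees / 180 = -0.3333.

Call:
send_rows(rows="0 0 -0.0556 0 0 0 0.2;0 0 -0.1111 0 0 0 0.2;0 0 -0.1667 0 0 0 0.2;0 0 -0.2222 0 0 0 0.2;0 0 -0.2778 0 0 0 0.2;0 0 -0.3333 0 0 0 0.2;0 0 -0.3333 0 0 0 0.2")

```text
time: 18.15
eef_pos: [0.5511, -0.3238, 0.2173]
tcp_rot: [0.755, 0.655, 0.0, 0.0]
contact_force: [-0.3, -0.4, -0.1]
opening: 0.596
finger_force: 0.0
```

```bash
python3 - <<'E'
from h import *
rows([(.552,-.3243,.0755,82)])
out=[]
for n,u,v in(('top',393,205),('side',333,310)):
    g=0
    for _ in range(8): p=cam(n); g=g+p['color'][v:v+40,u:u+40].astype(float)/8
    a=cv2.resize(g,(400,400),interpolation=cv2.INTER_CUBIC);a=a+1.2*(a-cv2.GaussianBlur(a,(0,0),10))
    out.append(np.clip(a,0,255).astype(np.uint8))
cv2.imwrite('pics/seat.png',np.hstack(out)[:,:,::-1])
E
```

```text
t 18.15 pos [ 0.5511 -0.3238  0.2173] psi 81.9 F [-0.3 -0.4 -0.1] open 0.596 q6 -0.55
turn -0.1 shift [ -0.4   0.9 141.8]
```

View pics/seat.png

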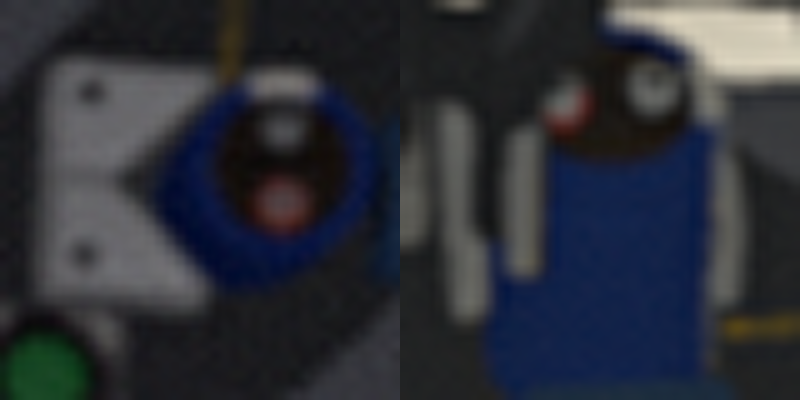

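The top view shows the can in the V mouth, with its band at (284,82) towards the reader and terminals at (283,128) and (284,204). Computing the heading.

```bash
python3 - <<'E'
from h import *
t=cam('top');s=cam('side')
F=lambda o,u,v:(o[0]+(u+.5)/10-.5,o[1]+(v+.5)/10-.5)
an=lambda v:np.degrees(np.arctan2(v[1],v[0])).round(1)
for p,o,b,r,bd in((t,(393,205),(283,128),(284,204),(284,82)),(s,(333,310),(254,86),(167,104),None)):
    B=unproj(p,F(o,*b),.096)[:2];Q=unproj(p,F(o,*r),.096)[:2];print(an(B-Q),'mid',((B+Q)/2).round(4))
    if bd: print(an(unproj(p,F(o,*bd),.09)[:2]-(B+Q)/2), 'dist',np.linalg.norm(B-Q))
# plate reference line angles in the same image: orange line & station x axis
for a in((230,0),(228,80)): print(unproj(t,F((393,205),*a),.01).round(4))
E
```

```text
1.4 mid [ 0.5572 -0.1827]
-1.8 dist 0.02048178174995619
9.4 mid [ 0.5602 -0.1902]
[ 0.6169 -0.1796  0.01  ]
[ 0.5939 -0.1793  0.01  ]
```

Heading is within 1–2° of square. Now close the lever: grip the knob first.

Scaled: 142 mm / 600 = 0.2367, 125 mm / 600 = 0.2083.

Call:
send_rows(rows="0 0 0 0 -0.0017 0.0833 0.2;0 0 0 0 -0.0017 0.1583 0.2;0 0 0 0 -0.0017 0.2083 0.2;0 0 0 0 -0.0017 0.2367 0.2;0 0 0 0 -0.0017 0.2367 -0.9;0 0 0 0 -0.0017 0.2367 -0.9;0 0 0 0 -0.0017 0.2367 -0.9;0 0 0 0 -0.0017 0.2367 -0.9", grip_force=30)

```text
time: 20.05
eef_pos: [0.5504, -0.3241, 0.0762]
tcp_rot: [0.755, 0.656, -0.0, 0.001]
contact_force: [-3.1, 0.0, 2.7]
opening: 0.228
finger_force: 30.1
```

```bash
python3 -c "
from h import *
p=np.array([.5593,-.2603])
T=[]
for th in (73,62.5,52,41.5,31,20.5,10,0,-2):
    a=np.radians(178.65+th); T.append((p[0]+.064*np.cos(a),p[1]+.064*np.sin(a),.0755,-1.35+th))
rows(T)"
```

```text
t 20.05 pos [ 0.5504 -0.3241  0.0762] psi 82.03 F [-3.1  0.   2.7] open 0.228 q6 -0.55
turn 10.4 shift [  1.5 -11.5   0.7]
turn 20.9 shift [  4.6 -22.8   0.7]
turn 31.4 shift [  9.8 -33.3   0.7]
turn 41.9 shift [ 16.8 -42.7   0.7]
turn 52.4 shift [ 25.4 -50.7   0.7]
turn 62.9 shift [ 35.2 -57.    0.6]
turn 73.4 shift [ 46.1 -61.3   0.6]
turn 83.4 shift [ 57.  -63.6   0.6]
turn 85.4 shift [ 59.3 -63.8   0.6]
```

Scaled: -57 mm / 600 = -0.095, -11.5 mm / 600 = -0.0192, 62.9 degrees / 180 = 0.3494.

Call:
send_rows(rows="0 0 0.0578 0.0017 -0.0192 0 -0.9;0 0 0.1161 0.0067 -0.0383 0 -0.9;0 0 0.1744 0.015 -0.055 0 -0.9;0 0 0.2328 0.0267 -0.0717 0 -0.9;0 0 0.2911 0.0417 -0.085 0 -0.9;0 0 0.3494 0.0583 -0.095 0 -0.9")

```text
time: 20.8
eef_pos: [0.4994, -0.2813, 0.0762]
tcp_rot: [0.987, 0.164, 0.001, 0.001]
contact_force: [1.3, 0.5, 0.8]
opening: 0.222
finger_force: 30.1
```

```bash
python3 -c "
from h import *
p=np.array([.5593,-.2603])
T=[]
for th in (15,10,5,0,-3,-5):
    a=np.radians(178.65+th); T.append((p[0]+.064*np.cos(a),p[1]+.064*np.sin(a),.0755,-1.35+th))
rows(T)"
```

```text
t 20.8 pos [ 0.4994 -0.2813  0.0762] psi 18.83 F [1.3 0.5 0.8] open 0.222 q6 0.55
turn 5.2 shift [-0.2 -6.4  0.7]
turn 10.2 shift [  0.5 -11.9   0.7]
turn 15.2 shift [  1.7 -17.3   0.7]
turn 20.2 shift [  3.4 -22.7   0.7]
turn 23.2 shift [  4.7 -25.8   0.7]
turn 25.2 shift [  5.6 -27.8   0.7]
```

Scaled: -26 mm / 600 = -0.0433, 3.4 mm / 600 = 0.0057, 20 degrees / 180 = 0.1111.

Call:
send_rows(rows="0 0 0.0278 0 -0.0108 0 -0.9;0 0 0.0556 0.0008 -0.02 0 -0.9;0 0 0.0833 0.0028 -0.0283 0 -0.9;0 0 0.1056 0.0057 -0.0375 0 -0.9;0 0 0.1111 0.0075 -0.0425 0 -0.9;0 0 0.1111 0.0075 -0.0433 0 -0.9;0 0 0.1111 0.0075 -0.0433 0 -0.9")

```text
time: 21.68
eef_pos: [0.496, -0.2583, 0.0763]
tcp_rot: [1.0, -0.007, 0.003, 0.004]
contact_force: [1.6, -9.1, -3.5]
opening: 0.226
finger_force: 30.1
```

```bash
python3 -c "
from h import *
rows([(.4953,-.2588,.0755,-1.35)])
e=np.array(ctrl.get_state()['eef_pos'])[:2]-[.5593,-.2603];print(np.degrees(np.arctan2(e[1],e[0])),np.linalg.norm(e))"
```

```text
t 21.68 pos [ 0.496  -0.2583  0.0763] psi -0.84 F [ 1.6 -9.1 -3.5] open 0.226 q6 0.93
turn 0.5 shift [-0.7  0.5  0.8]
178.2265758607605 0.0633262411793222
```

Call:
send_rows(rows="0 0 0 0 0 0 0;0 0 0 0 0 0 0;0 0 0 0 0 0 0;0 0 0 0 0 -0.0667 0;0 0 0 0 0 -0.15 0;0 0 0 0 0 -0.2167 0;0 0 0 0 0 -0.2167 -1")

```text
time: 22.55
eef_pos: [0.4962, -0.2561, 0.2096]
tcp_rot: [1.0, -0.007, 0.004, 0.003]
contact_force: [0.1, -0.4, -0.4]
opening: 0.299
finger_force: 0.0
```

```bash
python3 - <<'E'
from h import *
rows([(.504,-.126,.12,-1.35)])
out=[]
for n,u,v,w,h in(('top',393,205,40,40),('side',310,305,60,60)):
    g=0
    for _ in range(6): p=cam(n); g=g+p['color'][v:v+h,u:u+w].astype(float)/6
    a=cv2.resize(g,(400,400),interpolation=cv2.INTER_CUBIC);a=a+1.2*(a-cv2.GaussianBlur(a,(0,0),10))
    out.append(np.clip(a,0,255).astype(np.uint8))
cv2.imwrite('pics/seat2.png',np.hstack(out)[:,:,::-1])
E
```

```text
t 22.55 pos [ 0.4962 -0.2561  0.2096] psi -0.85 F [ 0.1 -0.4 -0.4] open 0.299 q6 0.93
turn 0.5 shift [   5.2 -130.7   88.9]
```

View pics/seat2.png

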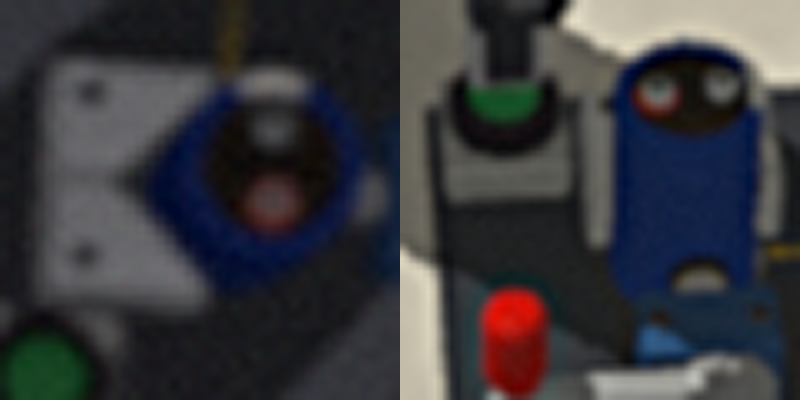

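The lever is closed (knob at (515,335) side) and the can is seated in the V with the plunger on it; its heading is about -2.3° against the station's -1.35°. Now the button.

Scaled: -131 mm / 600 = -0.2183, -90 mm / 600 = -0.15.

Call:
send_rows(rows="0 0 0 0.0033 -0.075 0.0333 -1;0 0 0 0.0067 -0.15 0.0667 -1;0 0 0 0.0083 -0.2183 0.1167 -1;0 0 0 0.0083 -0.2183 0.1483 -1;0 0 0 0.0083 -0.2183 0.1483 -1")

```text
time: 23.78
eef_pos: [0.5001, -0.1231, 0.1142]
tcp_rot: [1.0, -0.007, -0.002, -0.001]
contact_force: [-0.5, -0.1, 0.4]
opening: -0.005
finger_force: 0.0
```

```bash
python3 -c "
from h import *
rows([(.504,-.126,.065,-1.35)])"
```

```text
t 23.77 pos [ 0.5001 -0.1231  0.1142] psi -0.83 F [-0.5 -0.1  0.4] open -0.005 q6 1.15
turn 0.5 shift [ 4.1  2.9 49.2]
```

Scaled: 50 mm / 600 = 0.0833, 48 mm / 600 = 0.08.

Call:
send_rows(rows="0 0 0 0.0058 0.0042 0.0333 -1;0 0 0 0.0058 0.0042 0.0633 -1;0 0 0 0.0058 0.0042 0.0733 -1;0 0 0 0.0058 0.0042 0.08 -1;0 0 0 0.0058 0.0042 0.0833 -1;0 0 0 0.0058 0.0042 0.0833 -1")

```text
time: 24.52
eef_pos: [0.5047, -0.1268, 0.0664]
tcp_rot: [1.0, -0.008, -0.0, 0.0]
contact_force: [-2.6, -0.3, 3.6]
opening: 0.001
finger_force: 1.6
```

```bash
python3 -c "
from h import *
rows([(.504,-.126,.065,-1.35)])"
```

```text
t 24.52 pos [ 0.5047 -0.1268  0.0664] psi -0.87 F [-2.6 -0.3  3.6] open 0.001 q6 1.15
turn 0.5 shift [-0.7 -0.8  1.4]
```

Button is partly down at 3.6 N, so I'll press further.

Scaled: 5 mm / 600 = 0.0083, 4 mm / 600 = 0.0067.

Call:
send_rows(rows="0 0 0 0 0 0.0033 -1;0 0 0 0 0 0.0067 -1;0 0 0 0 0 0.0083 -1;0 0 0 0 0 0.0083 -1;0 0 0 0 0 0.0083 -1")

```text
time: 25.15
eef_pos: [0.5052, -0.1269, 0.0638]
tcp_rot: [1.0, -0.007, -0.001, 0.0]
contact_force: [-9.4, 2.9, 19.0]
opening: 0.001
finger_force: 9.6
```

Scaled: -180 mm / 600 = -0.3, -160 mm / 600 = -0.2667.

Call:
send_rows(rows="0 0 0 0 0 -0.0083 -1;0 0 0 0 0 -0.0333 -1;0 0 0 0 0 -0.1 -1;0 0 0 0 0 -0.1833 -1;0 0 0 0 0 -0.2667 -1;0 0 0 -0.05 -0.0833 -0.3 -1;0 0 0 -0.1 -0.1667 -0.3 -1;0 0 0 -0.1167 -0.25 -0.3 -1")

```text
time: 26.15
eef_pos: [0.436, 0.0258, 0.2416]
tcp_rot: [1.0, -0.008, 0.001, -0.0]
contact_force: [0.0, -0.4, -0.6]
opening: -0.004
finger_force: 0.0
```

```bash
python3 - <<'E'
from h import *
rows([])
out=[]
for n,u,v,w,h in(('top',245,170,220,165),('side',264,200,150,200)):
    p=cam(n); out.append(cv2.resize(p['color'][v:v+h,u:u+w],(500 if n=='top' else 300,375 if n=='top' else 400),interpolation=cv2.INTER_CUBIC))
out[0]=cv2.copyMakeBorder(out[0],0,25,0,0,0)
cv2.imwrite('pics/end.png',np.hstack(out)[:,:,::-1])
E
```

```text
t 26.15 pos [0.436  0.0258 0.2416] psi -0.95 F [ 0.  -0.4 -0.6] open -0.004 q6 1.41
```

View pics/end.png

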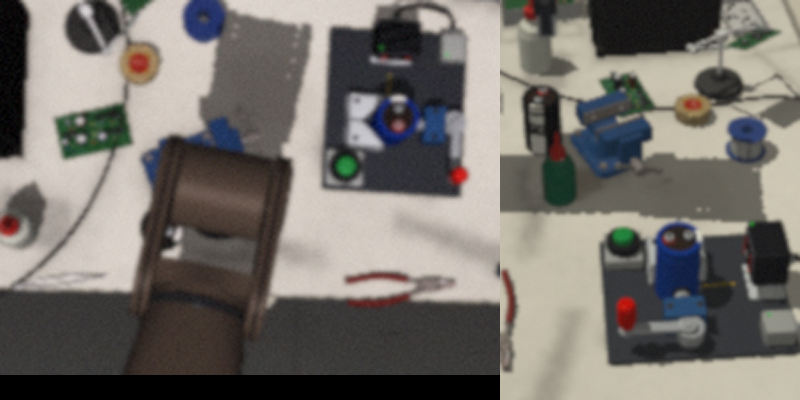

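The can is clamped at (397,120), the lever is closed (knob (459,175)), the button is up, and the black can and both bottles are standing. Handing in.

```bash
python3 -c "
from plant import ctrl
print(ctrl.sign_off())"
```

```text
the job is handed in; nothing more can be done
None
```

The job is handed in: the blue capacitor is clamped in the V-block with its code within about 1° of square to the reader, the lever is fully closed, the button was pressed to its stop and released, and the black capacitor and both bottles are still standing (finished at about 26 s; no verdict was returned).

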